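Seat the stencil plate on the stamping board's pins and stand the stamp in its window

ROBOT

A 6-joint arm with a two-finger parallel gripper is mounted at the origin on a cart in front of the work surface, level with it; the furniture and walls round the work are solid. World frame = base frame: x ahead of the robot, y to its left, z up, the work surface at z = 0. Lengths are in mm, angles in rad, forces in N, time in s.
With the tool pointing down it reaches from about 300 to 775 mm from the base axis. Payload 14.6 kg.
Tool frame: the origin (TCP) lies between the finger pads; the fingertips stand 11 mm ahead of it and the grasp point (between the pads) lies 8 mm behind it; z points along the fingers, y is the line along which they close (so a half turn about z gives the same grasp; the last joint's range is limited). The gripper opens to 94 mm and grips with 3 to 60 N. Pads are 16 mm wide; open, the fingers measure 119 mm over their backs; the gripper's body (75 mm by 177 mm) begins 78 mm behind the grasp point.
Start: joints at [-1.367, 0.3, 1.521, -0, 1.321, -0.067], TCP at [147.12, -529.948, 216.446] pointing down, gripper open.
Joint ranges: [-3.03, 3.03], [-0.79, 2.21], [0.23, 2.52], [-1.04, 4.18], [0, 3.07], [-2.55, 2.55]. Speed limits (rad/s): [2.22, 2.22, 2.57, 3.14, 3.14, 3.14].

INTERFACE

Orientations are given as [roll, pitch, yaw] about the fixed x, y, z axes, in that order (R = Rz(yaw) Ry(pitch) Rx(roll)).
In Python, from cell import manip gives the robot as it stands. The module is installed in compiled form; this text tells all that it offers.
- The arm moves only by the tool arm_command, never from a script. Its argument "rows" is one flat list of numbers, 5 for each row, row after row: the shift along the world's x, y, z in mm, then the turn about the world's z in degrees, then the finger opening in mm, from 0 to 94. In form: [dx, dy, dz, twist, jaw, dx, dy, dz, twist, jaw, ...]. A call has 1 to 5 rows; each row shifts and turns the commanded pose from where the row before left it; what a row does not reach is not made up. A row lasts 1/8 s, in which the tool goes at most 62.5 mm and 10.7 degrees, less where a joint would pass 70% of its speed; a pose out of reach is approached as far as the arm can. A call is refused whole if a number of a shift passes 62.5 or a number of a turn 10.7, either way. A call with a gripper value outside its range is refused whole. The fingers move at their own pace and stop on an object; "newtons" is the grip in N (left out, the last holds). Time passes only in rows, so rows that do not move let the fingers close. It gives the time, the measured TCP pose, the force and the opening at its end, in the units of the state.
- manip.read_state(): the state, without advancing time (a new reading comes with each control period).
- manip.camera(name): name is "scene" or "top" or "wrist"; returns a dict with "image" (384x512x3 uint8, blue, green, red), "z_map" (384x512 float32, mm along the optical axis (not along the pixel's ray), 0 where there is no reading), "fx", "fy", "cx", "cy" (pixels), "pose" (4x4, takes a point from camera to world coordinates). Camera axes: x right, y down, z forward; pixel columns grow to the right and rows downward; lengths in mm; the calibration is good to about 2 mm. The wrist camera is an equidistant fisheye: a pixel r from the principal point sees the ray r / f radians off the axis. A picture is of the moment at which its call begins.
- manip.sign_off(): hands the job in, once; it reports no verdict.
The state is a dict: "clock": time; "joints": joint angles; "qd": joint speeds; "effort": joint torques, N m; "eef_pos": TCP position; "eef_rot": TCP orientation; "wrist_force": force on the tool from outside, world axes, zero at the start; "moment": the same for the moment, N m; "finger_gap": finger opening in mm.
Only numpy, scipy, OpenCV 4.12 (cv2) and the standard library are available. Lean on these libraries where they do the work, as an engineer would, in place of code of your own. Each camera call takes 0.05 s, during which the arm holds its last target. There are 200 camera calls.

TASK

Take the aluminium stencil plate by its black grip, lay it on the grey stamping board and slide it gently until its two slots drop over the board's two pins and it lies flat on the board. Then stand the wooden rubber stamp upright in the plate's window, down on the board, and let go. Be gentle with plate and stamp, and do not disturb the coffee mug.

Things in the scene. Friction and masses are not known exactly. Their poses are not given: they have to be found in the camera images.
- board: Fixed grey stamping board, 200 (x) x 190 (y) x 12 mm, with a white card fixed flat on it. Origin at the centre of its underside on the desk, z up, x away from the robot. A small black clamp knob at its +y edge projects 16 mm and need not be touched.
- pin_zone (a point): Point on the board's top, 43 mm along its x from its centre, midway between two black slots along x, 7 mm from their near ends. Two rigid steel pins (7 mm thick, bevelled tips, 6 mm tall) stand in them, 40 mm to either side (y). Both pins have been clamped together at the same x, anywhere from 0 to 24 mm beyond this point, anew each time; where is not measured: feel for it.
- template: Loose aluminium stencil plate lying flat, 156 (x) x 150 (y) x 5 mm, about 0.25 kg; origin at the centre of its underside, z up. Its x must point like the board's. Laid with the slots short of the pins it slopes, resting on pin tips and near edge; with both slots over the pins it falls flat by its own weight unless held up: origin 12 mm above the board's, locked against sliding.
- template_grip (a point): Middle of the plate's black upright grip bar, 12 mm thick (plate x), 60 mm long (plate y), at plate x = -52, y = 0 mm. The bar reaches from 5 to 33 mm above the plate's underside; this point is 22 mm above it.
- template_slots (a point): Point on the plate's top midway between its two through slots, at plate x = +45, y = 0 mm. Each slot is 9 mm along x and 13 mm along y, centred 40 mm to either side (y) of this point.
- template_window (a point): Centre of the plate's open window for the stamp, at the underside, plate x = -8, y = 0 mm; 35 mm along x and 71 mm along y, right through the plate.
- rubber_stamp: Loose wooden rubber stamp standing upright, about 60 g: foot 28 (x) x 64 (y) x 18 mm, turned knob up to 28 mm across on its middle from 18 to 69 mm high; origin at the centre of its underside, z up. Goes into the window long side along long side, either way round; down on the board its origin is 12 mm above the board's.
- coffee_mug: Loose white coffee mug, 82 x 118 x 94 mm, behind the board; origin at the centre of its underside. A bystander.
Not all that is in view belongs to the job. Several things look just like the rubber_stamp: the one meant starts nearest to the robot's base.

How it is judged (in metres and radians):
On the way:
1. the plate lies flat on the board with its slots over the pins (z of template in the frame of board between 0.01 and 0.0138 m and angle between template's own z axis and vertical below 0.02 rad and x of template in the frame of board between -0.006 and 0.027 m and y of template in the frame of board between -0.006 and 0.006 m and angle between the x axis of template and the x axis of board, either way round below 0.06 rad), for 0.3 s.
At the end, for the whole second after the job is handed in: The plate lies flat on the board (underside within 2 mm of the board's top, tilt under 0.02 rad, same heading as the board) with both slots over the pins; the stamp stands upright inside the plate's window with its foot down on the board (within 2 mm); both are at rest and released (all of step 1 and z of rubber_stamp in the frame of board between 0.01 and 0.0138 m and x of rubber_stamp in the frame of template between -0.014 and -0.002 m and y of rubber_stamp in the frame of template between -0.006 and 0.006 m and angle between rubber_stamp's own z axis and vertical below 0.03 rad and linear speed of each of template, rubber_stamp below 0.01 m/s); the robot touches nothing.
It fails at once if the plate is pressed on the board or against its pins with more than 25 N (contact force between template and board above 25 N).
It fails at once if the stamp is pressed or dropped on the board or plate with more than 25 N (contact force between rubber_stamp and board above 25 N or contact force between rubber_stamp and template above 25 N).
It fails at once if the coffee mug is moved by more than 30 mm (distance of coffee_mug from where it was at the start of the episode above 0.03 m).
It also fails if it takes over 58 s, if anything falls off the work surface, if the arm or the gripper's body presses on something with over 40 N, if the wrist force passes 120 N, or if a joint passes its speed limit or range.

## Working session

There is one attempt and no reset: what is moved stays moved. The work goes in short steps, Python scripts to look and compute and a tool call to move; the robot and the scene stay as the last step left them, time stands still between calls to the robot, and variables do not carry over. Pictures are saved under pics/ and viewed, on a budget of 10 in all, crops included, one or two more only if the job needs it, and the job is handed in when it is done.

Besides the shell and the picture viewer there is one more tool, called after ">>>" as name(argument=value, ...), one argument or row to a line, values as JSON. arm_command: Moves the arm, as the interface text tells. Its arguments: {"type":"object","properties":{"rows":{"type":"array","items":{"type":"number"}},"newtons":{"type":"number"}},"required":["rows"]}

```bash
mkdir -p pics
cat > h.py <<'E'
import numpy as np, cv2
from cell import manip
def cam(n):
    c=manip.camera(n); return c
def world(c,u,v,z=None):
    d=c["z_map"][v,u] if z is None else z
    p=np.array([(u-c["cx"])/c["fx"]*d,(v-c["cy"])/c["fy"]*d,d,1]); return (c["pose"]@p)[:3]
def cloud(c):
    z=c["z_map"];v,u=np.mgrid[:z.shape[0],:z.shape[1]]
    P=np.stack([(u-c["cx"])/c["fx"]*z,(v-c["cy"])/c["fy"]*z,z,np.ones_like(z)],-1)@c["pose"].T
    return P[...,:3]
E
python3 - <<'E'
from h import *
import pickle
t=cam("top"); s=cam("scene")
pickle.dump((t,s),open("c0.pkl","wb"))
cv2.imwrite("pics/top0.png",cv2.resize(t["image"],(800,600)));cv2.imwrite("pics/scene0.png",s["image"])
print(t["pose"].round(2),t["fx"],manip.read_state())
E
```

```text
[[-2.00000e-02 -1.00000e+00  9.00000e-02  4.78280e+02]
 [-1.00000e+00  2.00000e-02 -1.00000e-02  3.76800e+01]
 [ 0.00000e+00 -9.00000e-02 -1.00000e+00  1.09513e+03]
 [ 0.00000e+00  0.00000e+00  0.00000e+00  1.00000e+00]] 442.8903861503185 {'clock': 0.1, 'joints': array([-1.36654996e+00,  3.00395352e-01,  1.52149569e+00, -3.22655408e-05,
        1.32072408e+00, -6.66101841e-02]), 'qd': array([ 4.87777439e-04, -4.69924122e-04, -4.16564464e-06,  8.69623187e-04,
       -3.73928501e-04, -1.15456218e-03]), 'effort': array([ 8.10803540e-04, -5.32642221e+01, -3.53286660e+01,  7.08608679e-02,
        2.34606833e-02, -6.31309695e-05]), 'eef_pos': array([ 147.09511273, -529.73487572,  215.96400241]), 'eef_rot': array([-3.14057037e+00, -3.68721283e-05,  2.70864535e-01]), 'wrist_force': array([-1.89425504, -0.05936546,  0.62800588]), 'moment': array([-0.00982804, -0.05175213, -0.00742466]), 'finger_gap': 94.16258032646586}
```

View pics/top0.png

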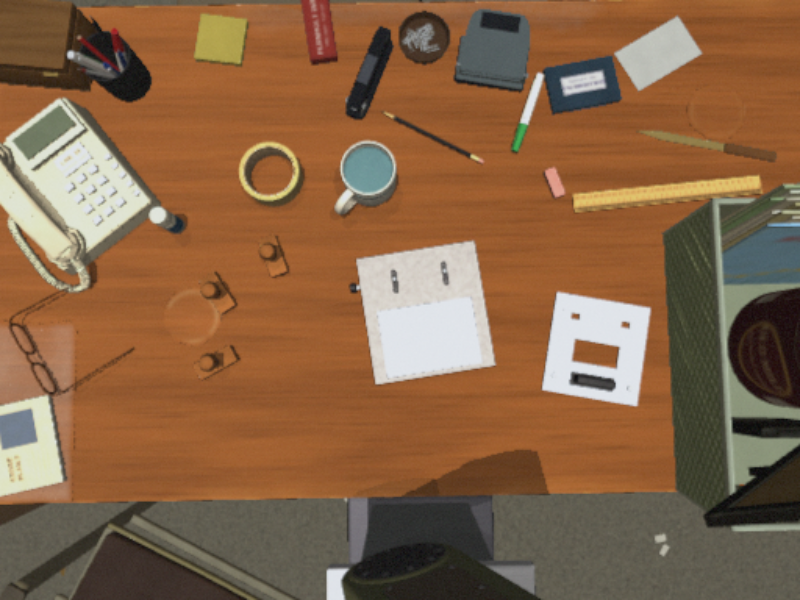

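View pics/scene0.png

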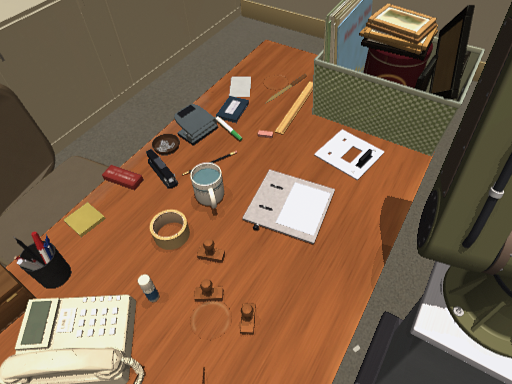

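The top view (800x600) shows the plate at (597,350) with its grip at (592,381), and the board at (427,312) with its slots at (395,281) and (445,272). The mug is at (368,172). There are three stamp look-alikes, at A (272,256), B (217,292) and C (213,361). Next I'll measure them.

Run:
```python
from h import *
import pickle
t,s=pickle.load(open("c0.pkl","rb"))
P=cloud(t); img=t["image"]; k=512/800
for n,(u,v) in dict(A=(272,256),B=(215,292),C=(213,361)).items():
    u=int(u*k);v=int(v*k); w=P[v-22:v+23,u-22:u+23]; c=img[v-22:v+23,u-22:u+23]
    m=(w[...,2]>12)
    nl,lab,st,ce=cv2.connectedComponentsWithStats(m.astype(np.uint8))
    i=lab[20:25,20:25].max() or 1+np.argmax(st[1:,4]); q=w[lab==i]
    f=q[q[:,2]<24]; kn=q[q[:,2]>50]
    r=cv2.minAreaRect(q[:,:2].astype(np.float32))
    print(n,len(q),"rect",np.round(r[0],1),np.round(r[1],1),r[2],"knob",kn.mean(0).round(1),len(kn),"zmax",q[:,2].max(),"dist",np.hypot(*kn.mean(0)[:2]))
def rect(m,box,name):
    x0,y0,x1,y1=[int(a*k) for a in box]; mm=np.zeros(m.shape,np.uint8); mm[y0:y1,x0:x1]=m[y0:y1,x0:x1]
    nl,lab,st,ce=cv2.connectedComponentsWithStats(mm); i=1+np.argmax(st[1:,4]); q=P[lab==i]
    q=q[q[:,2]>-20]
    r=cv2.minAreaRect(q[:,:2].astype(np.float32)); print(name,np.round(r[0],1),np.round(r[1],1),round(r[2],2),"z",np.median(q[:,2]).round(1),cv2.boxPoints(r).round().tolist())
g=img.min(2)
rect((g>180),(535,280,660,415),"plate")
sat=cv2.cvtColor(img,cv2.COLOR_BGR2HSV)[...,1]
rect((sat<70)&(g>110),(350,235,505,395),"board")
rect((g<70)&(P[...,2]>15),(560,360,625,400),"grip")
rect((P[...,2]>50),(320,130,405,220),"mug")
b=P[int(180*k):int(530*k),int(660*k):int(720*k)].reshape(-1,3); b=b[b[:,2]>60]; print("basket y max",b[:,1].max(),b[:,2].max(),b[:,0].min(),b[:,0].max())
# desk region
print("desk z",np.median(P[250:300,100:400,2]))
cv2.imwrite("pics/crop.png",cv2.resize(img[140:265,100:430],None,fx=2.4,fy=2.4,interpolation=cv2.INTER_CUBIC))
```

```text
A 320 rect [557.1 160.6] [287.4  52.1] 47.052555084228516 knob [626.5 233.5  94.5] 103 zmax 1095.126668834632 dist 668.5854201326462
B 333 rect [520.3 202.4] [335.6  54.5] 66.45704650878906 knob [571.4 317.1  94. ] 106 zmax 1095.126668834632 dist 653.4664921120946
C 330 rect [482.1 202. ] [ 45.4 325.5] 6.628929138183594 knob [467.  322.1  84. ] 108 zmax 1095.126668834632 dist 567.285153140759
plate [ 499.9 -156.6] [373.4 156.1] 79.12 z 4.8 [[388.0, -325.0], [541.0, -355.0], [612.0, 12.0], [458.0, 41.0]]
board [541.4   4.6] [202.3 197.5] 8.25 z 12.3 [[427.0, 88.0], [455.0, -108.0], [656.0, -79.0], [627.0, 117.0]]
grip [ 451.4 -123.3] [326.3  11.8] 79.51 z 31.9 [[416.0, -283.0], [428.0, -285.0], [487.0, 36.0], [475.0, 38.0]]
mug [632.5  89.6] [311.5  93.9] 1.83 z 75.6 [[475.0, 132.0], [478.0, 38.0], [790.0, 48.0], [787.0, 141.0]]
basket y max 37.676753502842985 1095.126668834632 252.7248597871971 671.2315305659363
desk z 0.3911893064612286
```

View pics/crop.png

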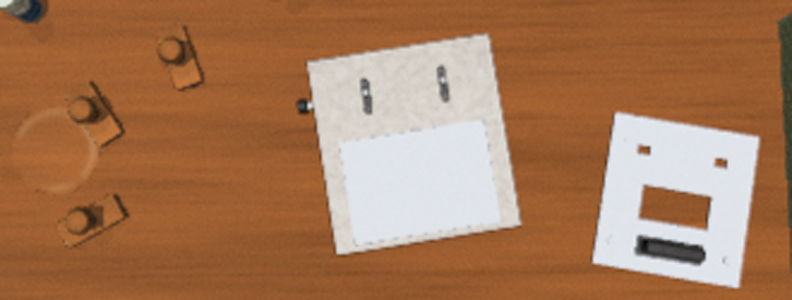

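The crop shows the three upright stamps. C, at crop (85,222), is the lowest and so nearest the base (~570 mm, against ~650 and ~670). Pixels with no depth reading spoiled the rectangles, so I'll redo them with those masked out.

Run:
```python
from h import *
import pickle
t,s=pickle.load(open("c0.pkl","rb"))
P=cloud(t); img=t["image"]; k=512/800; ok=t["z_map"]>0
def rect(m,box,name):
    x0,y0,x1,y1=[int(a*k) for a in box]; mm=np.zeros(m.shape,np.uint8); mm[y0:y1,x0:x1]=(m&ok)[y0:y1,x0:x1]
    nl,lab,st,ce=cv2.connectedComponentsWithStats(mm); i=1+np.argmax(st[1:,4]); q=P[lab==i]
    r=cv2.minAreaRect(q[:,:2].astype(np.float32)); print(name,np.round(r[0],1),np.round(r[1],1),round(r[2],2),"z",np.median(q[:,2]).round(1),cv2.boxPoints(r).round(1).tolist(),"n",len(q))
g=img.min(2); Z=P[...,2]
sat=cv2.cvtColor(img,cv2.COLOR_BGR2HSV)[...,1]
rect((g>150)&(Z>2)&(Z<9),(535,280,660,415),"plate")
rect((sat<70)&(g>110)&(Z<16)&(Z>9),(350,235,505,395),"board")
rect((g<70)&(Z>20)&(Z<45),(560,360,625,400),"grip")
rect((Z>50)&(Z<120),(320,130,405,220),"mug")
rect((Z>10)&(Z<24),(185,340,245,385),"Cfoot")
rect((Z>45)&(Z<75),(185,340,245,385),"Cknob")
rect((Z>10)&(Z<24),(190,265,240,320),"Bfoot")
m=ok&(Z>60); m[:, :int(640*k)]=0; m[:int(250*k)]=0; m[int(450*k):]=0
b=P[m]; print("basket", b.min(0),b.max(0)); 
for x in range(350,600,40):
  q=b[(abs(b[:,0]-x)<20)]; 
  if len(q): print(x,q[:,1].max(),q[q[:,1].argmax(),2])
```

```text
plate [ 478.8 -266. ] [151.9 157.6] 79.03 z 5.0 [[387.0, -325.6000061035156], [541.7000122070312, -355.6000061035156], [570.5999755859375, -206.39999389648438], [415.8999938964844, -176.39999389648438]] n 2883
board [539.9   5.4] [199.3 194.4] 8.16 z 12.3 [[427.5, 87.4000015258789], [455.1000061035156, -105.0], [652.2999877929688, -76.69999694824219], [624.7000122070312, 115.69999694824219]] n 5648
grip [ 427.1 -254.8] [58.7 11.7] 79.59 z 32.0 [[416.0, -282.70001220703125], [427.5, -284.79998779296875], [438.20001220703125, -227.0], [426.6000061035156, -224.89999389648438]] n 91
mug [735.6  88.8] [ 81.3 108.4] 78.87 z 75.5 [[674.5999755859375, 59.400001525878906], [780.9000244140625, 38.5], [796.5999755859375, 118.30000305175781], [690.2999877929688, 139.1999969482422]] n 1178
Cfoot [467.1 329.6] [28.4 64.3] 27.86 z 18.5 [[439.5, 351.3999938964844], [469.5, 294.6000061035156], [494.6000061035156, 307.79998779296875], [464.6000061035156, 364.70001220703125]] n 226
Cknob [466.6 329. ] [23.7 24.7] 79.01 z 66.2 [[452.29998779296875, 319.79998779296875], [476.5, 315.1000061035156], [481.0, 338.29998779296875], [456.79998779296875, 343.0]] n 106
Bfoot [575.  327.6] [64.3 28.7] 33.41 z 18.6 [[540.2999877929688, 321.8999938964844], [556.0999755859375, 298.0], [609.7000122070312, 333.3999938964844], [593.9000244140625, 357.29998779296875]] n 226
basket [ 329.1688261  -555.61949216   60.00449068] [ 624.07853635 -367.24297359  224.19071195]
350 -367.5392716955433 207.37063240763428
390 -367.24297358750783 206.59414536963789
430 -367.37451806651006 206.97551335299943
470 -367.6054727166452 198.25972512286137
510 -367.80115663922896 208.23789971310623
550 -367.92411419234327 200.531791621136
590 -367.65239546629556 197.28027581525293
```

Everything checks against the given sizes. The plate is at (478.8,-266) with heading -11°, and its grip is at about (427.5,-255.5). The board is at (540,5.4) with heading 8.2°, and stamp C is at (467,329.5). I'll move to the plate's grip.

>>> arm_command(
  rows=[0, 30, 45, 10.6, 94, 20, 45, 20, 10.6, 94, 40, 45, 0, 10.6, 94, 40, 40, 0, 10.6, 94, 40, 40, 0, 10.6, 94],
  newtons=40,
)

```text
clock: 0.72
eef_pos: [288.0, -328.4, 281.4]
eef_rot: [3.141, 0.0, 1.202]
wrist_force: [0.4, -0.3, -0.2]
finger_gap: 94.0
```

Run:
```python
from h import *
import pickle
t,s=pickle.load(open("c0.pkl","rb"))
a=np.radians(8.17);R=np.array([[np.cos(a),np.sin(a)],[-np.sin(a),np.cos(a)]])
for n,c in (("top",t),("scene",s)):
    P=cloud(c); q=((P[...,:2]-[539.9,5.4])@R.T); Z=P[...,2]; g=c["image"].max(2)
    for sy in (1,-1):
        m=(abs(q[...,0]-55)<28)&(abs(q[...,1]-40*sy)<12)&(c["z_map"]>0)
        d=m&(g<110); print(n,sy,"dark",q[d].mean(0).round(1),q[d].min(0).round(1),q[d].max(0).round(1),d.sum())
        h=m&(Z>15); print("  high",q[h].mean(0).round(1) if h.any() else None,h.sum(),Z[m].max().round(1))
```

```text
top 1 dark [54.4 36.1] [38.8 33.1] [71.5 39.4] 22
  high [55.1 39. ] 33 20.2
top -1 dark [ 55.8 -43.3] [ 44.3 -46.5] [ 72.2 -40.4] 15
  high [ 55.  -41.6] 20 21.9
scene 1 dark [54.4 35.2] [37.6 30.2] [73.  38.7] 25
  high [55.4 38.4] 3 19.6
scene -1 dark [ 53.5 -44.5] [ 36.4 -48.4] [ 70.9 -37.5] 23
  high [ 60.2 -41.2] 6 18.8
```

>>> arm_command(
  rows=[47, 24, -25, 10.1, 60, 46, 25, -25, 0, 50, 46, 24, -25, 0, 50, 0, 0, -60, 0, 50, 0, 0, -50, 0, 50],
)

```text
clock: 1.35
eef_pos: [426.0, -256.1, 94.2]
eef_rot: [-3.141, -0.0, 1.373]
wrist_force: [0.6, -0.5, -0.2]
finger_gap: 50.9
```

Run:
```python
from h import *
c=cam("wrist"); cv2.imwrite("pics/w1.png",c["image"]); print(manip.read_state()["eef_pos"],manip.read_state()["eef_rot"],c["fx"],c["pose"].round(2))
```

```text
[ 423.48531801 -254.68876327   88.54364477] [-3.13307373 -0.00373832  1.37275277] 297.3186396354542 [[ 9.8000e-01 -1.9000e-01 -5.0000e-02  4.4193e+02]
 [-1.9000e-01 -9.4000e-01 -2.7000e-01 -1.7722e+02]
 [-0.0000e+00  2.7000e-01 -9.6000e-01  2.6247e+02]
 [ 0.0000e+00  0.0000e+00  0.0000e+00  1.0000e+00]]
```

View pics/w1.png

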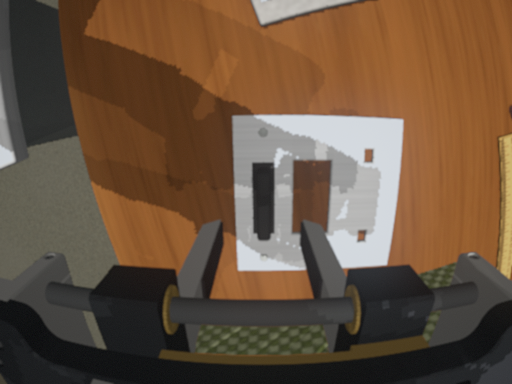

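The wrist view shows the bar at (262,200), lying between the fingertips at (215,225) and (308,225). I'll go down.

>>> arm_command(
  rows=[0, 0, -30, 0, 50, 0, 0, -15, 0, 50, 0, 0, 0, 0, 50],
)

```text
clock: 1.78
eef_pos: [426.0, -256.9, 51.5]
eef_rot: [-3.141, -0.0, 1.372]
wrist_force: [0.5, -0.8, 0.6]
finger_gap: 49.8
```

>>> arm_command(
  rows=[1, 1, -20, 0, 50, 0, 0, -10, 0, 40, 0, 0, 0, 0, 20, 0, 0, 0, 0, 8, 0, 0, 0, 0, 0],
  newtons=35,
)

```text
clock: 2.4
eef_pos: [427.4, -256.2, 22.1]
eef_rot: [3.141, 0.0, 1.372]
wrist_force: [0.0, -0.0, -0.6]
finger_gap: 13.5
```

>>> arm_command(
  rows=[0, 0, 0, 0, 0, 0, 0, 10, 0, 0, 0, 0, 40, 0, 0, 0, 0, 20, 0, 0, 0, 0, 0, 0, 0],
)

```text
clock: 3.02
eef_pos: [427.6, -256.3, 92.8]
eef_rot: [3.139, 0.001, 1.372]
wrist_force: [-0.2, -0.3, -2.5]
finger_gap: 11.7
```

>>> arm_command(
  rows=[11, 45, 0, 4, 0, 11, 55, 0, 4, 0, 11, 55, 0, 4, 0, 11, 55, 0, 4, 0, 11, 40, 0, 3.5, 0],
)

```text
clock: 3.65
eef_pos: [481.6, -3.8, 90.4]
eef_rot: [-3.14, -0.0, 1.716]
wrist_force: [1.0, -1.4, -2.7]
finger_gap: 11.5
```

>>> arm_command(
  rows=[0, 0, -20, 0, 0, 0, 0, -10, 0, 0, 0, 0, 0, 0, 0],
)

```text
clock: 4.03
eef_pos: [481.4, -6.3, 60.5]
eef_rot: [-3.139, -0.001, 1.712]
wrist_force: [-0.9, -0.4, -2.0]
finger_gap: 11.7
```

Run:
```python
from h import *
c=cam("wrist"); cv2.imwrite("pics/w2.png",c["image"]); t=cam("top"); cv2.imwrite("pics/t2.png",cv2.resize(t["image"][130:270,190:360],None,fx=4,fy=4,interpolation=cv2.INTER_CUBIC))
import pickle; pickle.dump((t,c),open("c2.pkl","wb")); print(manip.read_state()["eef_pos"],manip.read_state()["eef_rot"])
```

```text
[482.16370999  -6.41258686  61.59579494] [-3.14153910e+00 -2.25817839e-05  1.71147014e+00]
```

View pics/w2.png

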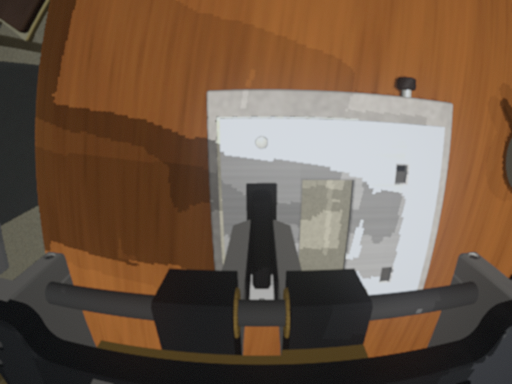

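The wrist view shows the plate held over the board. Plate corners are at (218,117) and (443,127), board corners at (208,92) and (451,103), and the plate's slots at (401,174) and (385,273). I'll compare the heading and offset from those corners.

Run:
```python
from h import *
import pickle
t,c=pickle.load(open("c2.pkl","rb"))
def ray(u,v,z):
    x,y=(u-c["cx"])/c["fx"],(v-c["cy"])/c["fy"]; th=np.hypot(x,y); d=np.array([x/th*np.sin(th),y/th*np.sin(th),np.cos(th)])
    d=c["pose"][:3,:3]@d; o=c["pose"][:3,3]; return (o+d*(z-o[2])/d[2])[:2]
for n,z,pts in (("plate",44.5,[(218,117),(443,127)]),("board",12,[(208,92),(451,103)]),("slots",44.5,[(401,174),(385,273)])):
    p=[ray(*q,z) for q in pts]; d=p[1]-p[0]; print(n,np.round(p,1).tolist(),np.linalg.norm(d).round(1),np.degrees(np.arctan2(d[1],d[0])).round(2))
    a=np.radians(8.17); u=np.array([np.cos(a),np.sin(a)]);w=np.array([-u[1],u[0]])
    for q in p: print("   board frame",(u@(q-[540.3,2.4])).round(1),(w@(q-[540.3,2.4])).round(1))
```

```text
plate [[444.5, 64.4], [597.3, 85.4]] 154.2 7.85
   board frame -86.0 75.0
   board frame 68.2 74.1
board [[430.2, 80.2], [623.8, 109.2]] 195.8 8.53
   board frame -97.9 92.7
   board frame 97.8 93.9
slots [[570.7, 46.7], [581.3, -30.4]] 77.8 -82.17
   board frame 36.4 39.5
   board frame 35.9 -38.3
```

Relative to the board the plate is about 0.5° under-rotated and 1 mm to +y. The slots are at x≈36–39. I'll correct and lower onto the pins.

>>> arm_command(
  rows=[1, -1, -12, 0.4, 0, 0, 0, -5, 0, 0, 0, 0, -1.5, 0, 0, 0, 0, -0.5, 0, 0, 0, 0, 0, 0, 0],
)

```text
clock: 4.75
eef_pos: [483.2, -6.9, 42.6]
eef_rot: [3.141, 0.0, 1.719]
wrist_force: [-0.5, 0.5, -2.0]
finger_gap: 12.0
```

>>> arm_command(
  rows=[0, 0, -0.7, 0, 0, 0, 0, -0.7, 0, 0, 0, 0, 0, 0, 0],
)

```text
clock: 5.12
eef_pos: [483.1, -6.9, 41.0]
eef_rot: [-3.142, -0.0, 1.719]
wrist_force: [-0.0, 0.1, -2.2]
finger_gap: 11.8
```

>>> arm_command(
  rows=[0, 0, -0.5, 0, 0, 0, 0, -0.5, 0, 0, 0, 0, 0, 0, 0],
)

```text
clock: 5.5
eef_pos: [483.1, -7.0, 40.1]
eef_rot: [3.142, 0.0, 1.719]
wrist_force: [-0.0, -0.1, -2.1]
finger_gap: 12.0
```

>>> arm_command(
  rows=[0, 0, -0.5, 0, 0, 0, 0, -0.3, 0, 0, 0, 0, 0, 0, 0],
)

```text
clock: 5.88
eef_pos: [483.1, -7.0, 39.4]
eef_rot: [3.141, 0.0, 1.719]
wrist_force: [-3.2, 0.3, 2.0]
finger_gap: 11.7
```

Contact with the pin tips at z≈39.5, at about 4 N. Now I'll relax the grip and lower the near edge.

>>> arm_command(
  rows=[0, 0, 0, 0, 0, 0, 0, 0, 0, 0, 0, 0, -1, 0, 0, 0, 0, -1, 0, 0],
  newtons=4,
)

```text
clock: 6.38
eef_pos: [483.0, -6.9, 37.1]
eef_rot: [-3.141, -0.0, 1.719]
wrist_force: [-1.0, -1.0, -1.0]
finger_gap: 12.1
```

>>> arm_command(
  rows=[0, 0, -1, 0, 0, 0, 0, -1, 0, 0, 0, 0, 0, 0, 0],
)

```text
clock: 6.75
eef_pos: [483.1, -7.0, 35.2]
eef_rot: [-3.141, -0.0, 1.719]
wrist_force: [-0.8, -0.8, 0.1]
finger_gap: 12.3
```

>>> arm_command(
  rows=[0, 0, -0.6, 0, 0, 0, 0, -0.4, 0, 0, 0.5, 0.07, 0, 0, 0, 0.5, 0.07, 0, 0, 0, 0, 0, 0, 0, 0],
  newtons=5,
)

```text
clock: 7.38
eef_pos: [483.8, -6.9, 34.6]
eef_rot: [-3.141, -0.0, 1.719]
wrist_force: [-6.8, -0.6, 9.2]
finger_gap: 12.9
```

>>> arm_command(
  rows=[0, 0, 0.4, 0, 15, 0, 0, 0.4, 0, 15, 0, 0, 0, 0, 15],
  newtons=3,
)

```text
clock: 7.75
eef_pos: [484.2, -6.8, 35.1]
eef_rot: [3.141, 0.0, 1.719]
wrist_force: [0.0, 0.3, 0.2]
finger_gap: 14.8
```

>>> arm_command(
  rows=[0.5, 0.07, 0, 0, 15, 1, 0.14, 0, 0, 15, 1, 0.14, 0, 0, 15, 1, 0.14, 0, 0, 15, 0, 0, 0, 0, 15],
)

```text
clock: 8.38
eef_pos: [487.7, -6.3, 35.0]
eef_rot: [3.142, 0.0, 1.719]
wrist_force: [-1.1, 0.1, 1.4]
finger_gap: 15.3
```

>>> arm_command(
  rows=[0.6, 0.09, 0, 0, 15, 0.6, 0.09, 0, 0, 15, 0.6, 0.09, 0, 0, 15, 0.6, 0.09, 0, 0, 15],
)

```text
clock: 8.88
eef_pos: [490.1, -5.9, 35.0]
eef_rot: [-3.142, -0.0, 1.719]
wrist_force: [-2.0, -1.1, 1.3]
finger_gap: 14.7
```

>>> arm_command(
  rows=[0.6, 0.09, 0, 0, 15, 0.6, 0.09, 0, 0, 15, 0.6, 0.09, 0, 0, 15, 0.6, 0.09, 0, 0, 15],
)

```text
clock: 9.38
eef_pos: [492.5, -5.6, 35.0]
eef_rot: [-3.142, 0.0, 1.719]
wrist_force: [-0.9, 0.1, 1.3]
finger_gap: 14.9
```

>>> arm_command(
  rows=[0.6, 0.09, 0, 0, 15, 0.6, 0.09, 0, 0, 15, 0.6, 0.09, 0, 0, 15, 0.6, 0.09, 0, 0, 15],
)

```text
clock: 9.88
eef_pos: [494.9, -5.2, 35.1]
eef_rot: [-3.142, 0.0, 1.719]
wrist_force: [-2.0, -0.4, 0.8]
finger_gap: 14.9
```

>>> arm_command(
  rows=[0.6, 0.09, 0, 0, 15, 0.6, 0.09, 0, 0, 15, 0.6, 0.09, 0, 0, 15, 0.6, 0.09, 0, 0, 15],
)

```text
clock: 10.38
eef_pos: [497.3, -4.9, 35.1]
eef_rot: [3.142, -0.0, 1.719]
wrist_force: [-2.4, -0.4, 1.3]
finger_gap: 15.2
```

>>> arm_command(
  rows=[0.6, 0.09, 0, 0, 15, 0.6, 0.09, 0, 0, 15, 0.6, 0.09, 0, 0, 15, 0.6, 0.09, 0, 0, 15],
)

```text
clock: 10.88
eef_pos: [499.6, -4.5, 35.0]
eef_rot: [-3.142, -0.0, 1.719]
wrist_force: [-2.1, -1.2, 0.9]
finger_gap: 15.2
```

>>> arm_command(
  rows=[0.6, 0.09, 0, 0, 15, 0.6, 0.09, 0, 0, 15, 0.6, 0.09, 0, 0, 15, 0.6, 0.09, 0, 0, 15],
)

```text
clock: 11.38
eef_pos: [502.2, -4.2, 35.1]
eef_rot: [3.141, 0.0, 1.719]
wrist_force: [-1.2, -0.7, 0.8]
finger_gap: 15.2
```

>>> arm_command(
  rows=[0.6, 0.09, 0, 0, 15, 0.6, 0.09, 0, 0, 15, 0.6, 0.09, 0, 0, 15, 0.6, 0.09, 0, 0, 15],
)

```text
clock: 11.88
eef_pos: [504.3, -3.8, 35.0]
eef_rot: [-3.141, -0.0, 1.719]
wrist_force: [-2.9, 0.3, 1.6]
finger_gap: 14.7
```

>>> arm_command(
  rows=[0.6, 0.09, 0, 0, 15, 0.6, 0.09, 0, 0, 15, 0, 0, 0, 0, 15],
)

```text
clock: 12.25
eef_pos: [505.3, -3.7, 35.0]
eef_rot: [-3.141, -0.0, 1.719]
wrist_force: [-5.5, -0.8, 4.9]
finger_gap: 15.6
```

```bash
cat >> h.py <<'E'
def platefit(c):
    """plane through the white plate top (white, 10<z<27) in front of the bar; heading from edges"""
    P=cloud(c); a=np.radians(8.3); R=np.array([[np.cos(a),np.sin(a)],[-np.sin(a),np.cos(a)]])
    q=(P[...,:2]-[540.3,2.4])@R.T; Z=P[...,2]; g=c["image"].min(2)
    m=(c["z_map"]>0)&(g>120)&(abs(q[...,0])<110)&(abs(q[...,1])<80)&(Z>14.5)&(Z<27)
    A=np.c_[q[m],np.ones(m.sum())]; s=np.linalg.lstsq(A,Z[m],rcond=None)[0]
    r=cv2.minAreaRect(q[m].astype(np.float32))
    print("slope rad",s[:2].round(4),"z0",s[2].round(2),"rect",r,"n",m.sum())
E
python3 - <<'E'
from h import *
t=cam("top"); platefit(t); s=cam("scene"); platefit(s)
cv2.imwrite("pics/t3.png",np.hstack([cv2.resize(t["image"][140:260,210:340],(390,360)),cv2.resize(s["image"][160:250,230:345],(400,360))]))
w=cam("wrist"); cv2.imwrite("pics/w3.png",w["image"])
print(manip.read_state()["wrist_force"])
E
```

```text
slope rad [-0.0005  0.0004] z0 17.46 rect ((1.1578521728515625, 0.292022705078125), (195.99575805664062, 158.8133087158203), 0.12900477647781372) n 1274
slope rad [0.0021 0.0021] z0 16.25 rect ((-0.9677352905273438, 4.83453369140625), (148.36839294433594, 184.34739685058594), 89.9896469116211) n 1399
[-6.41058659 -2.05566879  5.66411113]
```

View pics/w3.png

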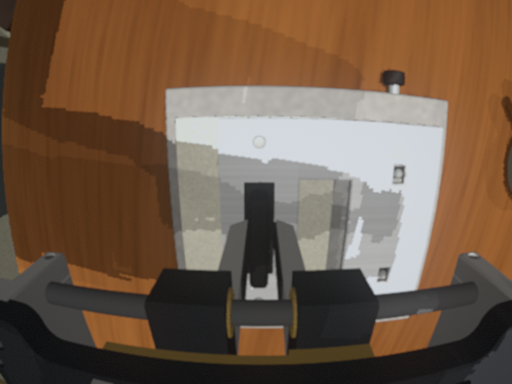

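The depth fit shows the plate flat: slope below 0.002 rad, top at z≈17. The wrist view shows pins in both slots, at (399,174) and (383,274). I'll back off, release and head for the stamp.

>>> arm_command(
  rows=[-0.7, -0.1, 0, 0, 20, -0.5, -0.1, 0, 0, 40, 0, 0, 0, 0, 40, 0, 0, 10, 0, 40, 0, 0, 30, 0, 40],
)

```text
clock: 13.02
eef_pos: [503.8, -3.8, 75.1]
eef_rot: [-3.139, -0.001, 1.719]
wrist_force: [-0.1, -1.5, 1.1]
finger_gap: 40.0
```

>>> arm_command(
  rows=[0, 10, 50, -10.1, 60, -8, 60, 10, -10.1, 60, -8, 60, 0, -10.1, 60, -8, 60, 0, -10.1, 60, -8, 60, 0, -10.1, 60],
)

```text
clock: 13.65
eef_pos: [475.2, 231.9, 135.3]
eef_rot: [3.141, -0.001, 0.88]
wrist_force: [0.8, -0.9, 0.5]
finger_gap: 59.8
```

>>> arm_command(
  rows=[-5, 50, -30, -10.1, 60, 0, 32, -15, -10.1, 60, 0, 0, 0, 0, 60],
)

```text
clock: 14.02
eef_pos: [469.6, 313.5, 88.7]
eef_rot: [-3.141, 0.002, 0.534]
wrist_force: [-0.3, -1.6, -0.6]
finger_gap: 59.8
```

Run:
```python
from h import *
t=cam("top"); platefit(t)
P=cloud(t); Z=P[...,2]; ok=(t["z_map"]>0)&(t["image"].min(2)>150)&(Z>14.5)&(Z<20)&(abs(P[...,0]-545)<110)&(abs(P[...,1])<95)
nl,lab,st,ce=cv2.connectedComponentsWithStats(ok.astype(np.uint8)); q=P[lab==1+np.argmax(st[1:,4])]
r=cv2.minAreaRect(q[:,:2].astype(np.float32)); print("plate",r)
w=cam("wrist"); cv2.imwrite("pics/w4.png",w["image"]); s=manip.read_state(); print(s["eef_pos"],s["eef_rot"])
```

```text
slope rad [0.0016 0.0008] z0 17.3 rect ((-0.505126953125, -0.46958160400390625), (197.3567657470703, 158.9046173095703), 0.19622951745986938) n 3246
plate ((554.2265625, 3.1440277099609375), (167.77288818359375, 161.6429443359375), 9.794398307800293)
[470.61852059 311.85016043  89.95188278] [ 3.14147178e+00 -3.27500728e-04  5.36041393e-01]
```

View pics/w4.png

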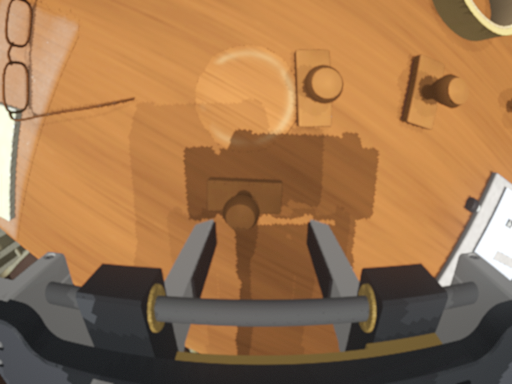

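Below the gripper, stamp C has its knob at (240,210) and its foot at (245,190); B and A are farther off at (323,85) and (450,92). I'll go down to grip C.

>>> arm_command(
  rows=[-3.5, 17.5, -10, -2.9, 60, 0, 0, -20, 0, 60, 0, 0, -10, 0, 60, 0, 0, 0, 0, 60],
)

```text
clock: 14.62
eef_pos: [467.2, 328.9, 49.5]
eef_rot: [3.142, 0.0, 0.482]
wrist_force: [-0.1, 0.6, 1.5]
finger_gap: 60.2
```

Run:
```python
from h import *
s=manip.read_state(); print(s["eef_pos"],s["eef_rot"],s["wrist_force"])
# window centre from top view: plate slots (dark) and bar
t=cam("top"); P=cloud(t); g=t["image"].max(2); Z=P[...,2]
a=np.radians(8.3); R=np.array([[np.cos(a),np.sin(a)],[-np.sin(a),np.cos(a)]]); q=(P[...,:2]-[540.3,2.4])@R.T
m=(t["z_map"]>0)&(Z>32)&(Z<60)&(g<90)&(abs(q[...,0]+40)<25)&(abs(q[...,1])<45)
r=cv2.minAreaRect(q[m].astype(np.float32)); print("bar",r,Z[m].mean())
m=(t["z_map"]>0)&(Z>10)&(Z<14.3)&(abs(q[...,0]-10)<35)&(abs(q[...,1])<55)
nl,lab,st,ce=cv2.connectedComponentsWithStats(m.astype(np.uint8)); k=q[lab==1+np.argmax(st[1:,4])]
print("window",cv2.minAreaRect(k.astype(np.float32)),k.mean(0))
```

```text
[467.218426   328.86581465  49.51357667] [3.14151327e+00 3.69244035e-04 4.82314905e-01] [-0.06160001  0.5531362   1.48221757]
bar ((-37.700157165527344, -0.3777141571044922), (11.731200218200684, 59.10212707519531), 0.22249233722686768) 44.52387752019426
window ((4.737236976623535, 0.5471839904785156), (41.38086700439453, 72.02600860595703), 0.2561723589897156) [6.73574296 0.83402719]
```

>>> arm_command(
  rows=[0, 0, -4, 0, 50, 0, 0, 0, 0, 35, 0, 0, 0, 0, 22, 0, 0, 0, 0, 0, 0, 0, 0, 0, 0],
  newtons=12,
)

```text
clock: 15.3
eef_pos: [467.1, 329.6, 45.5]
eef_rot: [3.142, -0.0, 0.482]
wrist_force: [0.2, -0.7, 1.4]
finger_gap: 25.5
```

>>> arm_command(
  rows=[0, 0, 0, 0, 0, 0, 0, 10, 0, 0, 0, 0, 40, 0, 0, 0, 0, 25, 0, 0, 0, 0, 0, 0, 0],
)

```text
clock: 15.92
eef_pos: [467.7, 330.2, 122.4]
eef_rot: [-3.141, -0.004, 0.482]
wrist_force: [0.2, 0.1, -1.1]
finger_gap: 25.6
```

>>> arm_command(
  rows=[10, -40, 0, -4, 0, 13, -60, 0, -4, 0, 13, -60, 0, -4, 0, 13, -60, 0, -4, 0, 13, -60, 0, -3.4, 0],
)

```text
clock: 16.55
eef_pos: [528.6, 47.7, 119.4]
eef_rot: [-3.141, 0.001, 0.142]
wrist_force: [0.4, -0.4, -0.9]
finger_gap: 25.3
```

>>> arm_command(
  rows=[15, -40, -20, 0, 0, 2, -7, -20, 0, 0, 0, 0, 0, 0, 0],
)

```text
clock: 16.92
eef_pos: [544.8, 2.2, 78.2]
eef_rot: [-3.141, 0.004, 0.142]
wrist_force: [-0.2, -0.4, 0.1]
finger_gap: 25.3
```

Run:
```python
from h import *
w=cam("wrist"); cv2.imwrite("pics/w5.png",w["image"]); s=manip.read_state(); print(s["eef_pos"],s["eef_rot"])
```

```text
[545.3581901    2.79776375  79.47786963] [-3.14100846e+00  2.15628097e-03  1.43299701e-01]
```

View pics/w5.png

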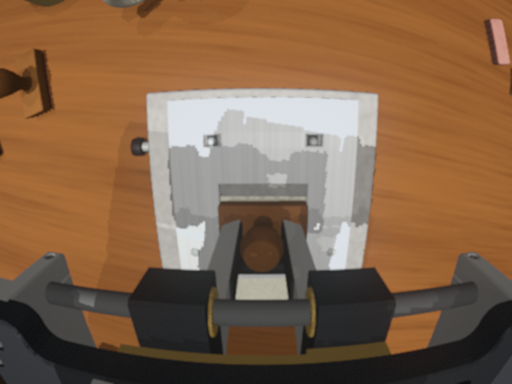

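The stamp's far foot edge runs (219,203)–(307,202), above the window's far edge at (219,184)–(308,184). The slots, with pins in them, are at (211,140) and (314,140). I'll check the offset.

Run:
```python
from h import *
c=cam("wrist")
def ray(u,v,z):
    x,y=(u-c["cx"])/c["fx"],(v-c["cy"])/c["fy"]; th=np.hypot(x,y); d=np.array([x/th*np.sin(th),y/th*np.sin(th),np.cos(th)])
    d=c["pose"][:3,:3]@d; o=c["pose"][:3,3]; return (o+d*(z-o[2])/d[2])[:2]
a=np.radians(8.4); u=np.array([np.cos(a),np.sin(a)]);w=np.array([-u[1],u[0]])
for n,z,pts,off in (("window",17,[(219,184),(308,184)],-17.5),("foot",52,[(219,203),(307,202)],-14),("slots",17,[(211,140),(314,140)],-53)):
    p=[ray(*q,z) for q in pts]; d=p[0]-p[1]; ctr=(p[0]+p[1])/2+off*u
    print(n,np.linalg.norm(d).round(1),"head",(np.degrees(np.arctan2(d[1],d[0]))-90).round(2),"centre",ctr.round(1),"board",(u@(ctr-[540.3,2.4])).round(1),(w@(ctr-[540.3,2.4])).round(1))
s=manip.read_state(); print(s["eef_pos"],s["eef_rot"])
```

```text
window 71.9 head 8.31 centre [547.9   1.6] board 7.4 -1.9
foot 61.4 head 8.98 centre [547.2   2.1] board 6.8 -1.3
slots 80.7 head 8.32 centre [548.    2.4] board 7.6 -1.1
[545.78606235   3.13457593  80.30320178] [-3.14134724e+00  6.66629665e-04  1.43981873e-01]
```

>>> arm_command(
  rows=[1, 0, -8, -0.4, 0, 0, 0, -5, 0, 0, 0, 0, -3, 0, 0, 0, 0, -1.5, 0, 0, 0, 0, 0, 0, 0],
)

```text
clock: 17.65
eef_pos: [547.0, 2.6, 62.9]
eef_rot: [3.142, 0.0, 0.137]
wrist_force: [0.3, -0.4, -0.2]
finger_gap: 25.3
```

>>> arm_command(
  rows=[0, 0, -1, 0, 0, 0, 0, -1, 0, 0, 0, 0, 0, 0, 0],
)

```text
clock: 18.02
eef_pos: [547.0, 2.6, 60.8]
eef_rot: [-3.142, 0.0, 0.137]
wrist_force: [0.2, -0.4, -1.0]
finger_gap: 25.3
```

No contact at 60.8, so the foot is inside the window. Now the last 3 mm.

>>> arm_command(
  rows=[0, 0, -0.8, 0, 0, 0, 0, -0.8, 0, 0, 0, 0, -0.7, 0, 0, 0, 0, 0, 0, 0],
)

```text
clock: 18.52
eef_pos: [547.0, 2.6, 58.5]
eef_rot: [-3.142, 0.0, 0.137]
wrist_force: [0.7, 0.2, -0.3]
finger_gap: 25.5
```

>>> arm_command(
  rows=[0, 0, -0.4, 0, 0, 0, 0, -0.2, 0, 0, 0, 0, 0, 0, 0],
)

```text
clock: 18.9
eef_pos: [547.0, 2.6, 58.0]
eef_rot: [-3.142, -0.0, 0.137]
wrist_force: [-0.6, -0.5, 0.1]
finger_gap: 25.5
```

>>> arm_command(
  rows=[0, 0, -0.4, 0, 0, 0, 0, -0.2, 0, 0, 0, 0, 0, 0, 0],
)

```text
clock: 19.27
eef_pos: [547.1, 2.6, 57.5]
eef_rot: [3.142, -0.0, 0.137]
wrist_force: [-0.5, -0.5, 1.4]
finger_gap: 25.6
```

There's light contact at the expected height of 57.5. I'll release, rise and check.

>>> arm_command(
  rows=[0, 0, 0, 0, 28, 0, 0, 0, 0, 45, 0, 0, 0, 0, 60, 0, 0, 10, 0, 60, 0, 0, 50, 0, 60],
)

```text
clock: 19.9
eef_pos: [545.7, 2.7, 116.4]
eef_rot: [-3.141, 0.005, 0.137]
wrist_force: [1.0, 0.6, 0.9]
finger_gap: 59.1
```

>>> arm_command(
  rows=[-20, -40, 40, 0, 60, -20, -55, 0, 0, 60, -20, -55, 0, 0, 60, 0, 0, 0, 0, 60, 0, 0, 0, 0, 60],
)

```text
clock: 20.52
eef_pos: [487.2, -147.2, 157.8]
eef_rot: [3.141, -0.001, 0.136]
wrist_force: [0.2, -0.2, 0.1]
finger_gap: 60.1
```

Run:
```python
from h import *
t=cam("top"); platefit(t); P=cloud(t); Z=P[...,2]; ok=t["z_map"]>0
a=np.radians(8.4); R=np.array([[np.cos(a),np.sin(a)],[-np.sin(a),np.cos(a)]]); q=(P[...,:2]-[540.3,2.4])@R.T
b=(abs(q[...,0]-8)<30)&(abs(q[...,1])<45)&ok
for n,lo,hi in (("foot",26,36),("knobtop",70,90)):
    m=b&(Z>lo)&(Z<hi); print(n,cv2.minAreaRect(q[m].astype(np.float32)),"z",np.median(Z[m]),Z[m].max())
m=ok&(Z>32)&(Z<60)&(t["image"].max(2)<90)&(abs(q[...,0]+40)<20)&(abs(q[...,1])<45)
print("bar",cv2.minAreaRect(q[m].astype(np.float32)))
m=ok&(Z>50)&(Z<120)&(abs(P[...,0]-735)<90)&(abs(P[...,1]-89)<80); print("mug",cv2.minAreaRect(P[m][:,:2].astype(np.float32)))
cv2.imwrite("pics/f.png",cv2.resize(t["image"][100:270,190:360],None,fx=3.5,fy=3.5,interpolation=cv2.INTER_CUBIC)); print(manip.read_state()["eef_pos"])
```

```text
slope rad [0.0036 0.0008] z0 17.33 rect ((-0.661407470703125, 1.0029983520507812), (159.21788024902344, 196.2379913330078), 89.20997619628906) n 3205
foot ((5.947108268737793, -0.35437965393066406), (27.77724266052246, 63.75383758544922), 0.1400335282087326) z 30.299572503341324 35.22417466074239
knobtop ((6.591196060180664, 0.4188413619995117), (23.163223266601562, 23.28342056274414), 80.66493225097656) z 78.31823306626018 83.0978748720114
bar ((-37.684844970703125, -0.102142333984375), (11.711811065673828, 58.58972930908203), 0.06620766222476959)
mug ((735.4475708007812, 88.70708465576172), (81.1666488647461, 108.2859878540039), 78.49298858642578)
[ 487.31964565 -146.6443673   157.69507933]
```

View pics/f.png

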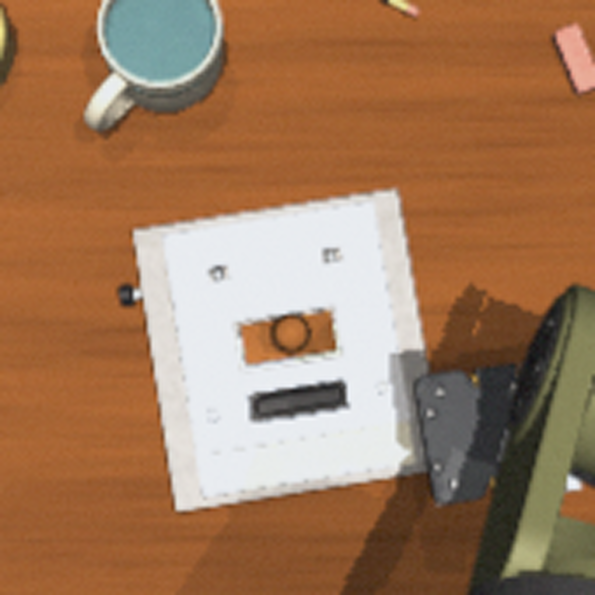

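The final view shows the stamp upright in the window at (290,335) and pins in both slots at (218,272) and (331,255). The mug is unmoved and the gripper is clear. Handing in.

```bash
python3 -c "
from cell import manip; print(manip.sign_off())"
```

```text
the job is handed in; nothing more can be done
None
```

The plate is down flat over both pins and the stamp stands upright in its window. I handed the job in at about 20.6 s of the 58 s; no verdict was reported.

**What I did:** I carried the plate by its grip onto the board and let its near edge down with a light grip. I then pushed it gently forward until it dropped over the pins, which were about 16 mm beyond the pin zone. The stamp nearest the base went into the window, and I let go of it on light contact.

**Last checks, all from the top camera:**

| Check | Measured | Should be |
|---|---|---|
| Plate tilt | below 0.004 rad | below 0.02 rad |
| Plate top height | about 17.3 mm | 17 mm |
| Plate x in the board's frame | about 14 mm | -6 to 27 mm |
| Plate y in the board's frame | about 0 mm | within 6 mm |
| Stamp x in the plate's frame | about -8 mm | -14 to -2 mm |
| Stamp y in the plate's frame | within 1 mm of 0 | within 6 mm |
| Top of the stamp's foot | 30.3 mm | 30 mm |
| Mug moved | 0.2 mm | under 30 mm |

- **Forces:** the highest wrist reading was about 11 N, while lowering the plate's near edge. Readings came only at the end of each move.
- **Disagreements:** the cameras differed by 1–3 mm on the board's y position, so I used a middle value. The plate-outline fits were spoiled by the similarly coloured board, so the plate's position comes from its grip bar.

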